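# Hold the drive collar on the spindle flat of a sample mixer

### The arm

A 6-joint arm with a two-finger parallel gripper is mounted at the origin on the work surface. World frame = base frame: x ahead of the robot, y to its left, z up, the work surface at z = 0. Lengths are in m, angles in rad, forces in N, time in s.
With the tool pointing down it reaches from about 0.35 to 0.875 m from the base axis. Payload 4.2 kg.
Tool frame: the origin (TCP) lies between the finger pads; the fingertips stand tcp_to_tips ahead of it and the grasp point (between the pads) is the TCP (tcp_to_tips is the distance from the TCP to the fingertips, in m); z points along the fingers, y is the line along which they close (so a half turn about z gives the same grasp; the last joint's range is limited). The gripper opens to 87 mm and grips with 3 to 60 N. Pads are 19 mm wide; open, the fingers measure 117 mm over their backs; the gripper's body (75 mm by 190 mm) begins 51 mm behind the grasp point.
Start: joints at [-1.087, 0.385, 0.008, 0, -1.194, -0.259], TCP at [0.139, -0.609, 0.242] pointing down, gripper open.
Joint ranges: [-3.14, 3.14], [-1.21, 2.06], [-1.07, 1.41], [-3.16, 2.05], [-2.99, -0.16], [-3.1, 3.1]. Speed limits (rad/s): [2.79, 2.79, 3.14, 3.14, 3.14, 3.14].

### API

Orientations are given as a unit quaternion [w, x, y, z].
In Python, from plant import * gives the robot as it stands.
- The arm moves only by the tool send_rows, never from a script. Its argument "targets" is text: rows parted by semicolons, each of 7 numbers parted by spaces: the shift along the tool's x, y, z in mm, then the turn, a rotation vector about the tool's x, y, z in degrees, then the finger opening in mm, from 0 to 87. A call has 1 to 20 rows; each row is the pose to reach, as a shift and turn from the pose commanded when the call began, along the tool's axes at that moment; what a row does not reach only later rows make up. A row lasts 1/10 s, in which the tool goes at most 50 mm and 8.59 degrees, less where a joint would pass 70% of its speed; a pose out of reach is approached as far as the arm can. A call with a gripper value outside its range is refused whole. The fingers move at their own pace and stop on an object; "squeeze" is the grip in N (left out, the last holds). Time passes only in rows, so rows that repeat a pose let the fingers close. It gives the time, the measured TCP pose, the force, the opening and the grip force at its end, in the units of the state.
- get_state(): the state, without advancing time (a new reading comes with each control period).
- get_image(name): name is "scene" or "top" or "wrist"; returns (picture, depth): 480x640x3 uint8, blue, green, red; 480x640 float32, m along the optical axis (not along the pixel's ray), 0 where there is no reading.
- get_calibration(name): a dict with "mtx" (3x3 intrinsics, pixels), "k1" (the pictures are not rectified: a ray, as slopes to the right and down, at radius r is drawn at 1 + k1 r^2 times it, then the intrinsics apply), "R" (3x3) and "t" (3): a world point X has camera coordinates R X + t; the wrist camera has in their place "mount" (4x4, takes a point from camera to tool coordinates, whose origin is the TCP and whose axes are the flange's). Camera axes: x right, y down, z forward; pixel columns grow to the right and rows downward; lengths in m; the calibration is good to about 2 mm. A picture is of the moment at which its call begins: read the wrist's pose just before it. get_calibration takes no time and is no camera call.
- job_done(): hands the job in; it is judged then, once.
Trained networks look in the newest picture that a camera, given by its name, has taken for a name from the list of things; names that differ only in an ending like _2 or _b are one class to them, and where a whole thing is asked for, a point or a joint stands for the part that bears it (a point fixed in the world has none). Each returns a list of dicts, best first, with "p" (0 to 1); they miss things now and then, are a little off and sometimes report something else, mostly with a low value. They report only what shows in the picture. A call takes as long as a camera call.
- find_in(camera, label): "rect" ([left, top, width, height] in pixels, round what is visible of it).
The state is a dict: "t": time; "qpos": joint angles; "qd": joint speeds; "tau": joint torques, N m; "position": TCP position; "ee_rot": TCP orientation; "wrist_force": force on the tool from outside, world axes, zero at the start; "wrist_torque": the same for the moment, N m; "finger_gap": finger opening in m; "grip_force": force on a finger pad.
Only numpy, scipy, OpenCV 4.12 (cv2) and the standard library are available. Lean on these libraries where they do the work, as an engineer would, in place of code of your own. Each camera call takes 0.05 s, during which the arm holds its last target. There are 200 camera calls.

### The job

Pinch the mixer's spindle across its brass flat, feeling for the narrow grip, and turn it until the flat faces the orange mark on the side where the yellow hex-key tray lies (the blue tube rack blocks the other side). Then take the collar from its stand and slide it, without forcing, onto the spindle with its orange set screw over the flat, and finish still holding it there, level and with its top flush with the spindle's end, so that I can tighten the screw. Leave the tip box, bottle, jar, beaker and basket where they are.

Things in the scene. Friction and masses are not known exactly. Their poses are not given: they have to be found in the camera images.
- drive: White square mixer housing with a teal foot, 150 x 150 mm, top 60 mm above the table, fixed. Origin: centre of its underside, on the spindle's axis; x points to its far side (away from the robot), y to its left, z up. Two orange radial marks on its top, at +1.1 rad (its +y side) and -1.1 rad (its -y side) from x. A flat black disc, 4 mm high, rings the spindle's foot.
- spindle (a joint): Turn of the vertical spindle about its axis, rad, positive anticlockwise from above; at 0 the flat faces the housing's +x, at +1.1 the mark on the housing's +y side, at -1.1 the other mark. Never starts beyond 0.6 either way; turns freely past the marks, against light friction (0.05 N m), and stays where it is left.
- spindle_end (a point): Centre of the spindle's top end, 125 mm above the table. Steel, 65 mm long above the housing, 24 mm in diameter with one flat 8 mm from the axis: 20 mm wide gripped squarely across the flat, 21 to 24 mm when 0.2 rad or more off it. Its top 3 mm are chamfered by 3 mm. Axes turn with the spindle: x points out of the flat.
- flat_mid (a point): Middle of the flat's face, 8 mm from the axis, 105 mm above the table; x points out of the flat, z up.
- flat_face: The brass-coloured face of the flat, 16 mm wide, from 16 mm above the housing up to 4 mm below the spindle's end. Origin on the spindle's axis, 98.5 mm above the table; x points out of the flat, z up.
- collar: Loose aluminium collar, 24 mm high, 44 mm in diameter, 28 mm bore right through, 80 to 170 g. Teal grip flats on its +y and -y sides, 47 mm across. Set screw along its +x at mid height: orange head out to 33 mm from the axis; its tip, 5 mm thick, reaches into the bore to 10.5 mm from the axis, so it passes down the spindle only with the tip over the flat. Origin: centre of its underside; z up.
- collar_top (a point): Centre of the collar's upper rim plane, 24 mm above its underside.
- collar_screw (a point): Outer end of the orange screw head, 33 mm from the collar's axis along its +x, 12 mm above its underside.
- stand: Low fixed stand that the collar stands on at the start: grey post 34 mm in diameter, 25 mm high, on a black foot 56 mm in diameter, 6 mm high. Origin: centre of its underside.
- key_tray: Low yellow tray with two black hex keys, 110 x 60 mm, 10 mm high, fixed, beside the drive on its +y or -y side: the side to which the flat must face. Origin: centre of its underside.
- tube_rack: Blue rack of capped tubes, 100 x 62 mm, 86 mm high, fixed, beside the drive on the other side. Origin: centre of its underside.
- tip_box: Blue and clear box, 115 x 80 mm, 55 mm high, loose; bystander. Origin: centre of its underside.
- bottle: Amber bottle, 60 mm in diameter, 120 mm high; bystander. Origin: centre of its underside.
- jar: White jar with a blue lid, 64 mm in diameter, 70 mm high; bystander. Origin: centre of its underside.
- beaker: Clear beaker, 66 mm in diameter, 80 mm high; bystander. Origin: centre of its underside.
- basket: Bright blue slatted basket, 160 x 110 mm, 70 mm high; bystander. Origin: centre of its underside.

How it is judged:
By the outcome, as a careful person would: the job done as asked, in the order asked, and still so for the second after the job is handed in, while the arm keeps its last pose, push and grip.
It also fails if it takes over 54 s, if anything falls off the work surface, if the arm or the gripper's body presses on something with over 40 N, if the wrist force passes 120 N, or if a joint passes its speed limit or range.

## Working session

There is one attempt and no reset: what is moved stays moved. The work goes in short steps, Python scripts to look and compute and a tool call to move; the robot and the scene stay as the last step left them, time stands still between calls to the robot, and variables do not carry over. Pictures are saved under pics/ and viewed, at most 10 in all, crops included, and the job is handed in when it is done.

Besides the shell and the picture viewer there is one more tool, called after "Request:" by a JSON object that holds its "op" and its "data", one argument or row to a line. send_rows: Moves the arm, as the interface text tells. Its arguments: {"type":"object","properties":{"targets":{"type":"string"},"squeeze":{"type":"number"}},"required":["targets"]}

```bash
mkdir -p pics; ls; python3 - <<'E'
from plant import *
import cv2
s=get_state();print(s)
for n in("scene","top"):
    im,d=get_image(n);cv2.imwrite(f"pics/{n}0.png",im)
    c=get_calibration(n);print(n,c)
    for l in("drive","spindle","flat_face","collar","stand","key_tray","tube_rack"):
        print(l,[(r["rect"],round(r["p"],2)) for r in find_in(n,l)[:2]])
print(get_calibration("wrist"))
E
```

```text
pics
{'t': 0.0, 'qpos': array([-1.08741083e+00,  3.85520838e-01,  6.58600569e-03, -4.77180112e-04,
       -1.19401897e+00, -2.58605009e-01]), 'qd': array([-2.23824140e-04,  4.53612863e-04, -1.27301694e-03, -7.61777360e-04,
       -5.40219761e-05,  4.31499833e-05]), 'tau': array([-1.59022793e-04, -3.90668428e+01,  1.87410289e+01,  4.21980858e+00,
        1.11095089e-02, -1.95870575e-04]), 'position': array([ 0.13918814, -0.60870441,  0.24046879]), 'ee_rot': array([-1.84416568e-04, -1.12066246e-01,  9.93700128e-01,  1.08574529e-03]), 'wrist_force': array([ 0.52382049, -0.31984614,  1.09897782]), 'wrist_torque': array([-0.00202553,  0.00852204, -0.01054593]), 'grip_force': 0.0, 'finger_gap': 0.0866484497975755}
scene {'mtx': array([[557.20950698,   0.        , 327.16037008],
       [  0.        , 557.20950698, 236.54856925],
       [  0.        ,   0.        ,   1.        ]]), 'k1': -0.11939142227402028, 'R': array([[ 0.86603206,  0.49990214, -0.0092907 ],
       [ 0.31842425, -0.56577486, -0.76059503],
       [-0.38547953,  0.6557413 , -0.64916014]]), 't': array([-0.47673342, -0.101322
[... 888 characters left out ...]
184.1, 28.1, 26.2], 0.24)]
stand [([403.8, 298.0, 13.2, 9.8], 0.45)]
key_tray [([370.4, 196.8, 26.7, 41.1], 0.8)]
tube_rack [([260.6, 172.6, 23.7, 48.1], 0.91)]
{'mtx': array([[406.34290952,   0.        , 318.67075069],
       [  0.        , 406.34290952, 237.38104263],
       [  0.        ,   0.        ,   1.        ]]), 'k1': 0.0195156834783612, 'mount': array([[-4.60475254e-06, -9.59950399e-01, -2.80170004e-01,
         7.66258295e-02],
       [ 9.99999745e-01,  1.95509909e-04, -6.86313895e-04,
        -4.44587180e-05],
       [ 7.13603310e-04, -2.80169936e-01,  9.59950154e-01,
        -1.42459169e-01],
       [ 0.00000000e+00,  0.00000000e+00,  0.00000000e+00,
         1.00000000e+00]])}
```

```bash
cat > h.py <<'E'
from plant import *
import numpy as np, cv2
from scipy.spatial.transform import Rotation as Ro
def rot(q): return Ro.from_quat([q[1],q[2],q[3],q[0]])
def pose(n,s=None):  # camera->world R,t
    c=get_calibration(n)
    if n!="wrist": return c["R"].T, -c["R"].T@c["t"]
    s=s or get_state(); M=c["mount"]; R=rot(s["ee_rot"]).as_matrix()
    return R@M[:3,:3], R@M[:3,3]+s["position"]
def und(n,uv):
    c=get_calibration(n);K=c["mtx"];uv=np.atleast_2d(np.asarray(uv,float))
    d=(uv-[K[0,2],K[1,2]])/K[0,0];x=d.copy()
    for _ in range(8): x=d/(1+c["k1"]*(x**2).sum(1,keepdims=True))
    return np.c_[x,np.ones(len(x))]
def at_z(n,uv,z,s=None):
    R,t=pose(n,s);r=und(n,uv)@R.T
    return t+r*((z-t[2])/r[:,2])[:,None]
def cloud(n,d,s=None):
    R,t=pose(n,s);v,u=np.mgrid[:480,:640]
    r=und(n,np.c_[u.ravel(),v.ravel()])*d.reshape(-1,1)
    return (r@R.T+t).reshape(480,640,3)
def proj(n,X,s=None):
    c=get_calibration(n);K=c["mtx"];R,t=pose(n,s);p=(np.atleast_2d(X)-t)@R
    x=p[:,:2]/p[:,2:];x=x*(1+c["k1"]*(x**2).sum(1,keepdims=True))
    return x*K[0,0]+[K[0,2],K[1,2]]
E
python3 - <<'E'
from h import *
im=cv2.imread("pics/top0.png")
cv2.imwrite("pics/top0c.png",cv2.resize(im[140:340,170:440],None,fx=2.9,fy=2.9,interpolation=cv2.INTER_CUBIC))
def c(r): return [r[0]+r[2]/2,r[1]+r[3]/2]
print("spindle",at_z("top",c([317.2,226.8,9.1,10.2]),.125))
print("drive",at_z("top",c([292.2,205.1,62.1,60.4]),.03))
print("collar",at_z("top",c([404.2,291.3,21.3,20.7]),.045))
print("tray",at_z("top",c([370.4,196.8,26.7,41.1]),.01))
print("rack",at_z("top",c([260.6,172.6,23.7,48.1]),.08))
E
```

```text
spindle [[0.57696425 0.00402928 0.125     ]]
drive [[ 5.84028339e-01 -1.33812724e-04  3.00000000e-02]]
collar [[ 0.40013866 -0.25677967  0.045     ]]
tray [[ 0.64366397 -0.17507001  0.01      ]]
rack [[0.68210439 0.14340066 0.08      ]]
```

View pics/top0c.png

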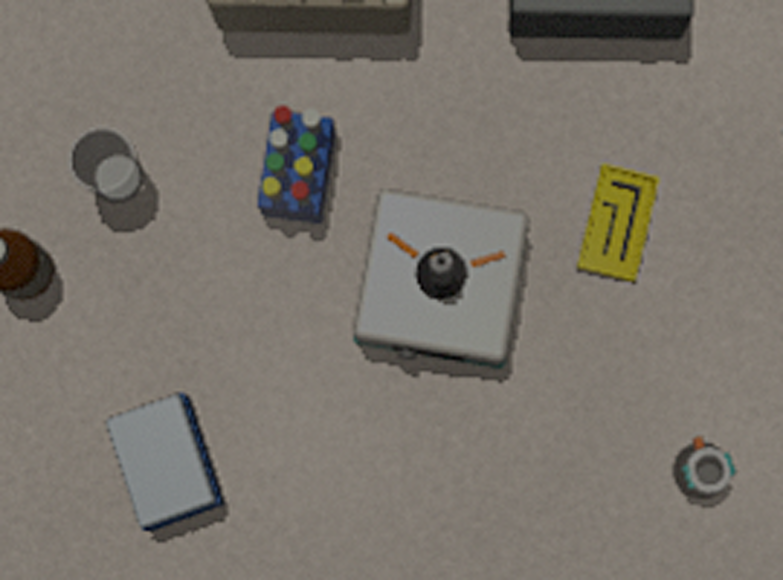

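View pics/scene0.png

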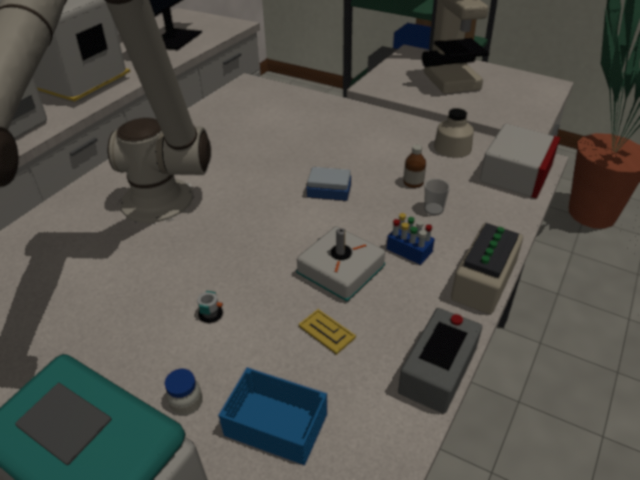

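The tray is on the −y side (crop 618,222; rack at 297,165), so the target is the −1.1 mark (crop 488,258). The collar is at crop (708,468) with its screw at (699,442). I'll move over the collar with the wrist camera.

```bash
cat >> h.py <<'E'
def plan(p,yaw,s=None):
    """shift mm, rotvec deg in tool axes to put TCP at p, pointing down, tool x at world yaw"""
    s=s or get_state();R=rot(s["ee_rot"])
    c,n=np.cos(yaw),np.sin(yaw)
    G=Ro.from_matrix(np.array([[c,n,0],[n,-c,0],[0,0,-1.]]))
    sh=R.inv().apply(np.asarray(p)-s["position"])*1000
    rv=np.degrees((R.inv()*G).as_rotvec());print("shift",sh.round(1),"rot",rv.round(2));return sh,rv
E
python3 -c "
from h import *
plan([.395,-.25,.25],-2.9)
d=get_image('top')[1];P=cloud('top',d)
m=(abs(P[...,2]-.06)<.006)&(abs(P[...,0]-.58)<.12)&(abs(P[...,1])<.12)
q=P[m];print(len(q),q.mean(0),cv2.minAreaRect(q[:,:2].astype('f4')))
"
```

```text
shift [-329.3  293.2   -8.4] rot [-0.    0.   -0.96]
1977 [0.58314743 0.00355427 0.05766696] ((0.5840840935707092, 0.0033501386642456055), (0.14736256003379822, 0.14748218655586243), 81.29344940185547)
```

Request:
{"op": "send_rows", "data": {
  "targets": "-40 35 0 0 0 0 87;-80 70 0 0 0 0 87;-120 105 0 0 0 0 87;-160 140 0 0 0 0 87;-200 175 0 0 0 0 87;-240 210 0 0 0 0 87;-280 245 0 0 0 0 87;-310 275 -8 0 0 0 87;-330 293 -8 0 0 0 87;-330 293 -8 0 0 0 87;-330 293 -8 0 0 0 87"
}}

```text
t: 1.95
position: [0.3961, -0.2493, 0.2498]
ee_rot: [0.0, -0.113, 0.994, -0.0]
wrist_force: [0.3, -0.2, 0.1]
finger_gap: 0.0869
grip_force: 0.0
```

```bash
python3 - <<'E'
from h import *
import pickle
s=get_state();im,d=get_image("wrist");cv2.imwrite("pics/w1.png",im);pickle.dump((s,d),open("w1.pkl","wb"))
print(s["t"],s["position"],s["qpos"])
for l in("collar","collar_screw","stand"):print(l,find_in("wrist",l)[:2])
P=cloud("wrist",d,s);m=(P[...,2]>.042)&(P[...,2]<.055)&(np.hypot(P[...,0]-.4,P[...,1]+.257)<.05)
q=P[m];print(len(q),q.mean(0),cv2.minEnclosingCircle(q[:,:2].astype('f4')))
E
```

```text
1.95 [ 0.39614478 -0.249333    0.24975537] [-2.13302302e-01  1.07842529e-01 -3.46230167e-01  8.94702869e-05
 -1.11644108e+00 -1.13027903e+00]
collar [{'rect': [285.3, 186.6, 54.3, 62.0], 'p': 0.68}]
collar_screw [{'rect': [282.7, 182.3, 58.1, 69.3], 'p': 0.84}]
stand [{'rect': [284.3, 178.3, 55.5, 44.4], 'p': 0.69}]
1375 [ 0.39944813 -0.25532648  0.04798802] ((0.40084749460220337, -0.25478386878967285), 0.025727808475494385)
```

View pics/w1.png

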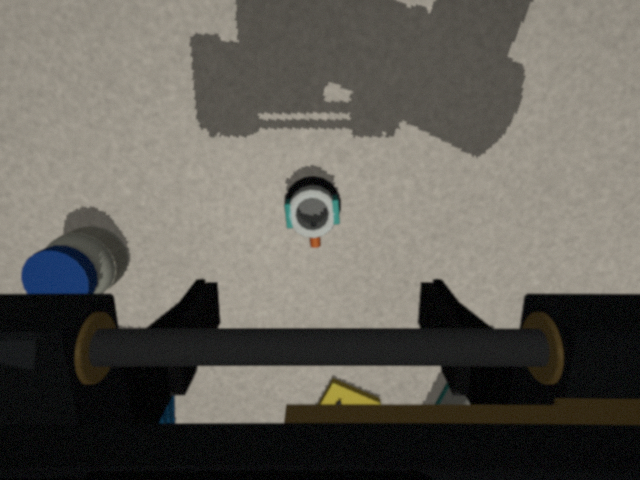

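The collar rim is at (312,212), its orange screw at (315,241) and the jar at left (60,275), clear of the grasp. I'll refine the collar's yaw by colour.

```bash
python3 - <<'E'
from h import *
import pickle
s,d=pickle.load(open("w1.pkl","rb"));im=cv2.imread("pics/w1.png");P=cloud("wrist",d,s)
hsv=cv2.cvtColor(im,cv2.COLOR_BGR2HSV)
box=np.zeros((480,640),bool);box[170:260,270:355]=1
H,S,V=hsv[...,0],hsv[...,1],hsv[...,2]
o=box&(S>140)&(H<20);te=box&(S>70)&(H>75)&(H<105)
def cen(m):v,u=np.nonzero(m);return np.c_[u,v]
print("orange",o.sum(),cen(o).mean(0),np.median(P[o],0)," teal",te.sum())
# rim: bright gray in top
rim=box&(S<40)&(V>150)&(P[...,2]>.043);c=cen(rim).astype('f4');print("rim",len(c),cv2.minEnclosingCircle(c),cv2.fitEllipse(cv2.convexHull(c)))
e=cv2.fitEllipse(cv2.convexHull(c))[0];C=at_z("wrist",e,.049,s)[0];O=at_z("wrist",cen(o).mean(0),.040,s)[0]
print("C",C,"O",O,"yaw",np.arctan2(*(O-C)[1::-1]),np.hypot(*(O-C)[:2]))
t=cen(te);l=t[t[:,0]<312].mean(0);r=t[t[:,0]>312].mean(0);A=at_z("wrist",[l,r],.040,s);print("teal",l,r,A,"yaw",np.arctan2(*(A[1]-A[0])[1::-1])-np.pi/2)
E
```

```text
orange 79 [314.89873418 235.65822785] [ 0.42634659 -0.24617337  0.04056431]  teal 335
rim 773 ((306.5, 216.0), 50.914241790771484) ((308.9735412597656, 218.1999969482422), (68.37735748291016, 99.47986602783203), 141.65245056152344)
C [ 0.40420473 -0.2564441   0.049     ] O [ 0.42095682 -0.24743192  0.04      ] yaw 0.49356294971080555 0.019022405015420754
teal [289.18421053 209.08552632] [334.68852459 206.42076503] [[ 0.40223848 -0.27504874  0.04      ]
 [ 0.39082285 -0.23638914  0.04      ]] yaw 0.2871261591285572
```

```bash
python3 -c "
from h import *
plan([.61,.0,.225],-.15)"
```

```text
shift [-265.2  197.2   24.3] rot [ 4.0000e-02  1.0000e-02 -1.5864e+02]
```

Request:
{"op": "send_rows", "data": {
  "targets": "-30 22 0 0 0 -8.5 87;-60 44 0 0 0 -17 87;-90 66 0 0 0 -25.5 87;-120 88 0 0 0 -34 87;-150 110 0 0 0 -42.5 87;-180 132 0 0 0 -51 87;-210 154 0 0 0 -59.5 87;-235 175 5 0 0 -68 87;-255 190 10 0 0 -76.5 87;-265 197 15 0 0 -85 87;-265 197 20 0 0 -93.5 87;-265 197 24 0 0 -102 87;-265 197 24 0 0 -110.5 87;-265 197 24 0 0 -119 87;-265 197 24 0 0 -127.5 87;-265 197 24 0 0 -136 87;-265 197 24 0 0 -144.5 87;-265 197 24 0 0 -153 87;-265 197 24 0 0 -158.6 87;-265 197 24 0 0 -158.6 87"
}}

```text
t: 4.15
position: [0.6101, -0.0005, 0.2252]
ee_rot: [0.0, 0.997, -0.076, -0.0]
wrist_force: [0.2, 0.3, -0.5]
finger_gap: 0.0873
grip_force: 0.0
```

```bash
python3 - <<'E'
from h import *
import pickle
s=get_state();im,d=get_image("wrist");cv2.imwrite("pics/w2.png",im);pickle.dump((s,d),open("w2.pkl","wb"))
print(s["t"],s["position"],s["ee_rot"],s["qpos"])
for l in("spindle","flat_face","drive"):print(l,find_in("wrist",l)[:2])
P=cloud("wrist",d,s);r=np.hypot(P[...,0]-.584,P[...,1]-.0034)
m=(abs(P[...,2]-.125)<.004)&(r<.03);q=P[m];print(len(q),q.mean(0),cv2.minEnclosingCircle(q[:,:2].astype('f4')))
E
```

```text
4.15 [ 6.10077869e-01 -4.52713276e-04  2.25224242e-01] [ 1.23733909e-04  9.97144053e-01 -7.55223552e-02 -3.10131980e-04] [ 2.64296212e-01  3.71159102e-01 -5.49751152e-02  2.91206717e-05
 -1.14532939e+00  1.15529941e+00]
spindle [{'rect': [297.6, 240.3, 38.7, 63.1], 'p': 0.91}]
flat_face [{'rect': [301.5, 247.4, 23.7, 28.7], 'p': 0.84}]
drive [{'rect': [223.3, 150.4, 192.6, 178.2], 'p': 0.69}]
830 [0.58352864 0.00344711 0.12362894] ((0.583635151386261, 0.003976001869887114), 0.011996181681752205)
```

View pics/w2.png

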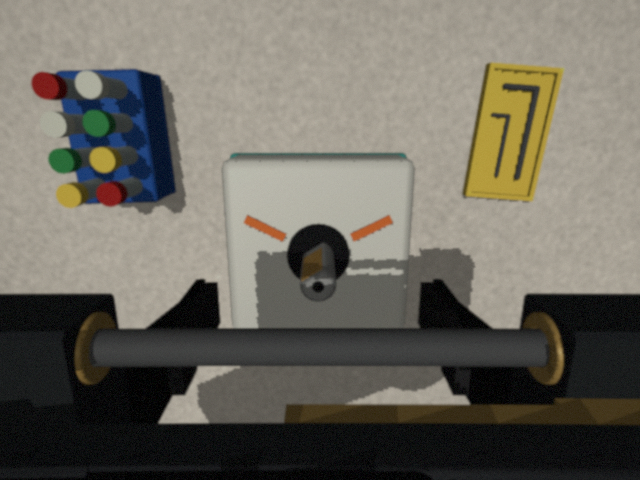

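The spindle end is at (318,287), its brass flat at (314,262) facing slightly left, and the tray-side mark is at (372,228). I'll fit the flat and the marks.

```bash
python3 - <<'E'
from h import *
import pickle
s,d=pickle.load(open("w2.pkl","rb"));im=cv2.imread("pics/w2.png");P=cloud("wrist",d,s)
hsv=cv2.cvtColor(im,cv2.COLOR_BGR2HSV);H,S,V=[hsv[...,i].astype(int) for i in range(3)]
box=np.zeros((480,640),bool);box[240:305,296:345]=1
br=box&(S>90)&(H>8)&(H<35)&(d>0)&(P[...,2]>.078);q=P[br];print("brass",br.sum(),q.mean(0))
c=np.array([.5838,.0037]);rr=q[:,:2]-q[:,:2].mean(0)
g=lambda th:np.median(abs((q[:,:2]-np.median(q[:,:2]@[np.cos(th),np.sin(th)])*np.array([np.cos(th),np.sin(th)]))@[np.cos(th),np.sin(th)]))
ths=np.linspace(-1,1,201);v=[np.std(q[:,:2]@[np.cos(t),np.sin(t)]) for t in ths];b=ths[np.argmin(v)]
print("normal yaw",b,min(v),"offset",(q[:,:2].mean(0)-c)@[np.cos(b),np.sin(b)],"mean dir",np.arctan2(*(q[:,:2].mean(0)-c)[::-1]))
o=np.zeros((480,640),bool);o[205:245,235:400]=1;o&=(S>120)&(H<18)
for a,bb in((235,300),(340,400)):
    m=o.copy();m[:,:a]=0;m[:,bb:]=0;v_,u=np.nonzero(m);X=at_z("wrist",np.c_[u,v_],.0605,s)
    l=cv2.fitLine(X[:,:2].astype('f4'),cv2.DIST_L2,0,.01,.01).ravel();print("mark",len(u),X.mean(0),np.arctan2(*(X.mean(0)[:2]-c)[::-1]),"line",np.arctan2(l[1],l[0]))
m=(abs(P[...,2]-.06)<.005)&(np.hypot(P[...,0]-.584,P[...,1])<.12);m[285:]=0;print("housing rect",cv2.minAreaRect(P[m][:,:2].astype('f4')))
E
```

```text
brass 418 [0.59093307 0.00725252 0.10154491]
normal yaw 0.41999999999999993 0.0008770637173811682 offset 0.007961700265302504 mean dir 0.46207413759080457
mark 335 [0.61178648 0.04200219 0.0605    ] 0.9397779955215388 line 0.9479903
mark 342 [ 0.59922171 -0.04037737  0.0605    ] -1.2342300690966663 line -1.2506167
housing rect ((0.6063958406448364, 0.0007445961236953735), (0.14528146386146545, 0.10053271800279617), 81.30624389648438)
```

```bash
python3 -c "
from h import *
import plant;print([ (k,getattr(plant,k)) for k in dir(plant) if 'tip' in k.lower()])
c=np.array([.5838,.0037]);b=.42;p=c-.002*np.array([np.cos(b),np.sin(b)])
plan([*p,.103],b-np.pi/2)"
```

```text
[('tcp_to_tips', 0.019)]
shift [-28.2   1.8 122.4] rot [1.000e-02 1.000e-02 5.728e+01]
```

Request:
{"op": "send_rows", "data": {
  "targets": "-10 1 10 0 0 8.5 87;-20 2 25 0 0 17 87;-28 2 40 0 0 25.5 87;-28 2 55 0 0 34 87;-28 2 70 0 0 42.5 87;-28 2 75 0 0 51 87;-28 2 90 0 0 57.3 70;-28 2 107 0 0 57.3 50;-28 2 117 0 0 57.3 45;-28 2 122.4 0 0 57.3 40;-28 2 122.4 0 0 57.3 35;-28 2 122.4 0 0 57.3 30",
  "squeeze": 15
}}

```text
t: 5.55
position: [0.5826, 0.0032, 0.1037]
ee_rot: [-0.0, 0.84, -0.543, 0.0]
wrist_force: [0.6, 1.2, -0.6]
finger_gap: 0.0467
grip_force: 0.0
```

Request:
{"op": "send_rows", "data": {
  "targets": "0 0 0 0 0 0 20;0 0 0 0 0 0 15;0 0 0 0 0 0 10;0 0 0 0 0 0 10;0 0 0 0 0 0 10"
}}

```text
t: 6.05
position: [0.5819, 0.0031, 0.1035]
ee_rot: [0.0, 0.84, -0.543, -0.0]
wrist_force: [-1.6, 0.2, 2.8]
finger_gap: 0.0196
grip_force: 15.0
```

```bash
python3 -c "
from h import *
s=get_state();print(s)
b=.42;c=s['position'][:2]+.002*np.array([np.cos(b),np.sin(b)]);print(c)"
```

```text
{'t': 6.05, 'qpos': array([ 2.83587615e-01,  4.45846572e-01, -2.77932842e-01,  1.20119602e-04,
       -8.47431636e-01,  1.38314280e-01]), 'qd': array([-4.27455049e-04, -2.13940138e-03, -8.67540741e-05,  2.56532702e-03,
        2.48478146e-04,  2.57010973e-03]), 'tau': array([  0.17555594, -37.0093739 ,  15.21129549,   3.30838412,
         0.53010307,   0.03902433]), 'position': array([0.5819189 , 0.0031207 , 0.10350617]), 'ee_rot': array([ 1.86315184e-04,  8.39514384e-01, -5.43337422e-01, -1.01544892e-04]), 'wrist_force': array([-1.62337715,  0.15448361,  2.75945452]), 'wrist_torque': array([-0.06629449,  0.63477439, -0.06698788]), 'grip_force': 14.99396541104943, 'finger_gap': 0.01963440976164934}
[0.58374507 0.00393622]
```

Gap of 19.6 mm: the narrow grip is confirmed. Now turn clockwise to the −y mark.

Request:
{"op": "send_rows", "data": {
  "targets": "-0.3 0 0 0 0 8 10;-0.5 -0.1 0 0 0 16 10;-0.8 -0.2 0 0 0 24 10;-1.1 -0.3 0 0 0 32 10;-1.3 -0.5 0 0 0 40 10;-1.5 -0.7 0 0 0 48 10;-1.7 -0.9 0 0 0 56 10;-1.8 -1.1 0 0 0 64 10;-1.9 -1.4 0 0 0 72 10;-2 -1.7 0 0 0 80 10;-2 -1.9 0 0 0 88 10;-2 -2.2 0 0 0 95.8 10;-2 -2.2 0 0 0 95.8 10;-2 -2.2 0 0 0 95.8 10",
  "squeeze": 20
}}

```text
t: 7.45
position: [0.5826, 0.0059, 0.1035]
ee_rot: [-0.001, -0.161, 0.987, 0.0]
wrist_force: [-4.7, 0.1, 4.9]
finger_gap: 0.0197
grip_force: 20.0
```

```bash
python3 -c "
from h import *
s=get_state();q=s['ee_rot'];y=2*np.arctan2(q[2],q[1]);b=y+np.pi/2;print(s['finger_gap'],s['wrist_force'],s['wrist_torque'],s['position'],'phi',b, 'axis',s['position'][:2]+.002*np.array([np.cos(b),np.sin(b)]),s['qpos'])"
```

```text
0.01966612249353271 [-4.72576737  0.07800448  4.90452836] [ 0.21143564  1.25566402 -0.08640789] [0.58261847 0.00586882 0.10350252] phi 5.03612000413642 axis [0.58325468 0.00397271] [ 2.87793643e-01  4.47309507e-01 -2.75205295e-01 -2.71386267e-04
 -8.49681862e-01 -1.53467963e+00]
```

Request:
{"op": "send_rows", "data": {
  "targets": "0 0 0 0 0 0 40;0 0 0 0 0 0 60;0 0 0 0 0 0 75;0 0 -20 0 0 0 87;0 0 -45 0 0 0 87;0 0 -80 0 0 0 87;0 0 -110 0 0 0 87;0 0 -122 0 0 0 87;0 0 -122 0 0 0 87"
}}

```text
t: 8.35
position: [0.5843, 0.0062, 0.2268]
ee_rot: [0.002, -0.16, 0.987, 0.0]
wrist_force: [0.3, 0.0, -0.6]
finger_gap: 0.0823
grip_force: 0.0
```

```bash
python3 -c "
from h import *
c=np.array([.5836,.0039]);b=-1.25;plan([*(c+.027*np.array([np.cos(b),np.sin(b)])),.225],b)"
```

```text
shift [  1.4 -28.9   1.8] rot [ -0.2    0.18 -89.97]
```

Request:
{"op": "send_rows", "data": {
  "targets": "0 -3 0 0 0 -8.5 87;0 -6 0 0 0 -17 87;0 -9 0 0 0 -25.5 87;0 -12 0 0 0 -34 87;0 -15 0 0 0 -42.5 87;0 -18 0 0 0 -51 87;0 -21 0 0 0 -59.5 87;0 -24 0 0 0 -68 87;1 -27 0 0 0 -76.5 87;1.4 -29 0 0 0 -85 87;1.4 -29 0 0 0 -90 87;1.4 -29 0 0 0 -90 87;1.4 -29 0 0 0 -90 87"
}}

```text
t: 9.65
position: [0.5906, -0.022, 0.2235]
ee_rot: [0.001, 0.81, -0.586, -0.001]
wrist_force: [0.7, 0.8, -0.2]
finger_gap: 0.0869
grip_force: 0.0
```

```bash
cat > flat.py <<'E'
from h import *
import sys,pickle
n=sys.argv[1];s=get_state();im,d=get_image("wrist");cv2.imwrite(f"pics/{n}.png",im);pickle.dump((s,d),open(n+".pkl","wb"))
print(s["t"],s["position"],s["qpos"]);P=cloud("wrist",d,s)
hsv=cv2.cvtColor(im,cv2.COLOR_BGR2HSV);H,S,V=[hsv[...,i].astype(int) for i in range(3)]
r=np.hypot(P[...,0]-.5837,P[...,1]-.0039)
m=(abs(P[...,2]-.125)<.004)&(r<.03);q=P[m];(cx,cy),rad=cv2.minEnclosingCircle(q[:,:2].astype('f4'));print("end",cx,cy,rad,q[:,2].mean());c=np.array([cx,cy])
br=(r<.02)&(S>90)&(H>8)&(H<35)&(P[...,2]>.078)&(P[...,2]<.122);q=P[br];print("brass",br.sum(),q.mean(0))
ths=np.linspace(-1.8,-.7,221);v=[np.std(q[:,:2]@[np.cos(t),np.sin(t)]) for t in ths];b=ths[np.argmin(v)]
print("normal yaw",b,min(v),"offset",(q[:,:2].mean(0)-c)@[np.cos(b),np.sin(b)])
m=(abs(P[...,2]-.06)<.006)&(r>.03)&(r<.07)&(S>120)&(H<18);X=P[m];print("marks",m.sum())
for k in (X[:,1]<c[1],X[:,1]>c[1]):
    if k.sum()>20: print(k.sum(),np.arctan2(*(X[k].mean(0)[:2]-c)[::-1]))
cv2.imwrite(f"pics/{n}c.png",cv2.resize(im[140:320,220:420],None,fx=3,fy=3,interpolation=cv2.INTER_CUBIC))
E
python3 flat.py w3
```

```text
9.65 [ 0.59057071 -0.02202429  0.22347632] [ 2.36329759e-01  3.41614322e-01 -1.04146687e-01 -4.39044851e-04
 -1.12782022e+00  8.27272799e-02]
end 0.5838565230369568 0.004133893642574549 0.011986630037426949 0.12369836466459108
brass 495 [ 0.58621947 -0.00345122  0.10123604]
normal yaw -1.26 0.00025335697542940055 offset 0.007944340887503436
marks 664
364 -1.2544247655881087
300 0.9462723784178936
```

View pics/w3c.png

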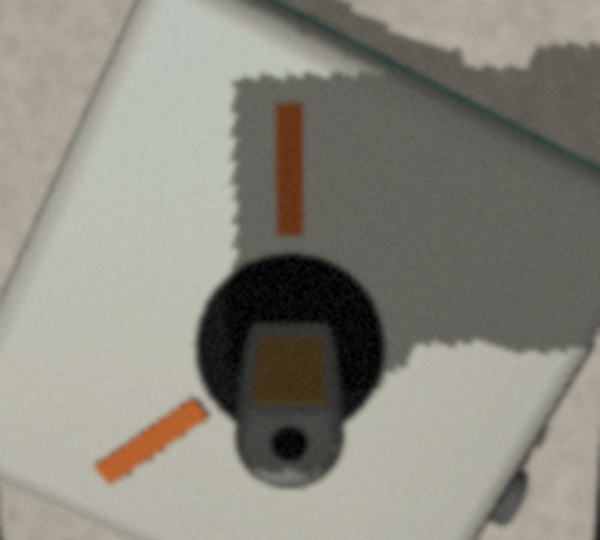

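The flat faces the −y mark (mark at crop 289,168, flat at 288,370, in line). Next, the collar.

```bash
python3 -c "
from h import *
b=.33;plan([.4+.03*np.cos(b),-.2553+.03*np.sin(b),.155],b)"
```

```text
shift [161.4 224.1  69.2] rot [ 7.000e-02  1.200e-01 -9.062e+01]
```

Request:
{"op": "send_rows", "data": {
  "targets": "15 20 0 0 0 -8.5 87;30 40 0 0 0 -17 87;45 60 0 0 0 -25.5 87;60 82 0 0 0 -34 87;75 104 0 0 0 -42.5 87;90 125 10 0 0 -51 87;105 146 22 0 0 -59.5 87;120 167 34 0 0 -68 87;135 188 46 0 0 -76.5 87;150 208 58 0 0 -85 87;161.4 224 69 0 0 -90.6 87;161.4 224 69 0 0 -90.6 87;161.4 224 69 0 0 -90.6 87"
}}

```text
t: 11.0
position: [0.4295, -0.246, 0.1561]
ee_rot: [0.0, 0.987, 0.164, -0.0]
wrist_force: [0.9, 0.7, 1.0]
finger_gap: 0.0865
grip_force: 0.0
```

```bash
cat > col.py <<'E'
from h import *
import sys,pickle
n=sys.argv[1];s=get_state();im,d=get_image("wrist");cv2.imwrite(f"pics/{n}.png",im);pickle.dump((s,d),open(n+".pkl","wb"))
print(s["t"],s["position"],s["qpos"],s["finger_gap"]);P=cloud("wrist",d,s)
hsv=cv2.cvtColor(im,cv2.COLOR_BGR2HSV);H,S,V=[hsv[...,i].astype(int) for i in range(3)]
c=np.array([.4,-.2553])
for _ in range(3):
    r=np.hypot(P[...,0]-c[0],P[...,1]-c[1])
    m=(r<.026)&(r>.012)&(P[...,2]>.046)&(S<60);q=P[m]
    A=np.c_[2*q[:,:2],np.ones(len(q))]
    hull=cv2.convexHull(q[:,:2].astype('f4'));(cx,cy),rad=cv2.minEnclosingCircle(hull)
    c=np.array([cx,cy])
print("rim",len(q),c,rad,q[:,2].mean())
o=(r<.045)&(S>120)&(H<18)&(P[...,2]>.03);X=P[o];out=X[np.hypot(*(X[:,:2]-c).T)>.022]
for k in (X,out): print("screw",len(k),k.mean(0),"yaw",np.arctan2(*(k.mean(0)[:2]-c)[::-1]),np.hypot(*(k[:,:2]-c).T).max())
cv2.imwrite(f"pics/{n}c.png",cv2.resize(im[140:320,220:420],None,fx=3,fy=3,interpolation=cv2.INTER_CUBIC))
b=.33;plan([*c,.037],b)
E
python3 col.py w4
```

```text
11.0 [ 0.42951251 -0.24599105  0.15607382] [-1.91284483e-01  2.50109821e-01 -4.27416316e-01  2.02789477e-04
 -8.93366942e-01  2.09053427e+00] 0.08654462320678648
rim 1625 [ 0.40043193 -0.25461149] 0.02532334439456463 0.047952400951927515
screw 281 [ 0.42658508 -0.24608717  0.03954287] yaw 0.3150806361834712 0.03301978623946049
screw 265 [ 0.42694242 -0.2459921   0.03949505] yaw 0.3143508197607019 0.03301978623946049
shift [-31.1  -1.3 119.5] rot [ 0.04 -0.04 -0.01]
```

View pics/w4c.png

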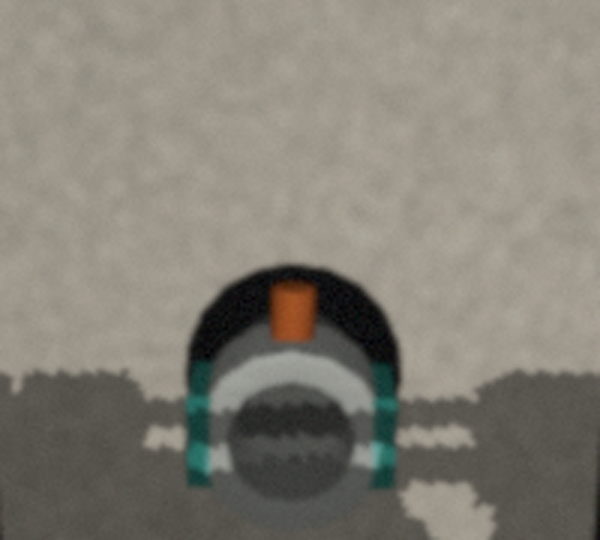

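Collar rim at crop (292,440) with the screw straight above it at (293,312), so yaw 0.33 matches the tool. Grasp.

Request:
{"op": "send_rows", "data": {
  "targets": "-15 -1 10 0 0 0 87;-31 -1.3 25 0 0 0 87;-31 -1.3 55 0 0 0 87;-31 -1.3 85 0 0 0 80;-31 -1.3 105 0 0 0 75;-31 -1.3 115 0 0 0 70;-31 -1.3 119.5 0 0 0 65;-31 -1.3 119.5 0 0 0 58;-31 -1.3 119.5 0 0 0 52;-31 -1.3 119.5 0 0 0 50;-31 -1.3 119.5 0 0 0 46;-31 -1.3 119.5 0 0 0 42;-31 -1.3 119.5 0 0 0 40;-31 -1.3 119.5 0 0 0 40;-31 -1.3 119.5 0 0 0 40",
  "squeeze": 25
}}

```text
t: 12.55
position: [0.4001, -0.2548, 0.0372]
ee_rot: [0.0, 0.986, 0.165, 0.0]
wrist_force: [-1.4, 1.0, 6.0]
finger_gap: 0.0468
grip_force: 25.0
```

```bash
python3 -c "
from h import *
s=get_state();q=s['ee_rot'];print(s['t'],s['position'],q,2*np.arctan2(q[2],q[1]),s['finger_gap'],s['grip_force'],s['wrist_force'],s['wrist_torque'])"
```

```text
12.55 [ 0.40007232 -0.25477155  0.03724002] [2.34196721e-04 9.86297205e-01 1.64977670e-01 3.69266648e-04] 0.3314707733678791 0.046844190933119326 25.000861370936036 [-1.39732658  0.9883435   5.96876707] [ 0.25348709  0.31800417 -0.02795498]
```

Request:
{"op": "send_rows", "data": {
  "targets": "0 0 -3 0 0 0 40;0 0 -15 0 0 0 40;0 0 -40 0 0 0 40;0 0 -75 0 0 0 40;0 0 -110 0 0 0 40;0 0 -145 0 0 0 40;0 0 -153 0 0 0 40"
}}

```text
t: 13.25
position: [0.4016, -0.2553, 0.1935]
ee_rot: [0.002, 0.986, 0.165, 0.003]
wrist_force: [0.8, -0.1, -1.0]
finger_gap: 0.0468
grip_force: 25.0
```

```bash
python3 - <<'E'
from h import *
import pickle
s=get_state();print(s["t"],s["position"],s["finger_gap"],s["wrist_force"]);plan([.5838,.004,.19],-1.252,s)
im,d=get_image("wrist");cv2.imwrite("pics/w5.png",im);pickle.dump((s,d),open("w5.pkl","wb"))
P=(cloud("wrist",d,s)-s["position"])@rot(s["ee_rot"]).as_matrix()  # tool frame
hsv=cv2.cvtColor(im,cv2.COLOR_BGR2HSV);H,S,V=[hsv[...,i].astype(int) for i in range(3)]
o=(np.hypot(P[...,0],P[...,1])<.05)&(abs(P[...,2])<.02)&(S>120)&(H<18)&(d>0);X=P[o]
print("screw tool",len(X),X.mean(0),X.min(0),X.max(0))
m=(abs(P[...,2]+.0118)<.004)&(np.hypot(P[...,0],P[...,1])<.03)&(S<60)&(d>0);q=P[m];print("rim",len(q),q.mean(0) if len(q) else 0, q.max(0) if len(q) else 0)
cv2.imwrite("pics/w5c.png",cv2.resize(im[180:380,220:420],None,fx=3,fy=3,interpolation=cv2.INTER_CUBIC))
E
```

```text
13.25 [ 0.40156326 -0.2553421   0.19349959] 0.04677991198461588 [ 0.75851696 -0.13913394 -0.97570046]
shift [ 256.8 -185.9    4.2] rot [-6.000e-02 -5.000e-01  9.074e+01]
screw tool 1006 [ 2.55459563e-02  6.99278990e-05 -2.75124475e-03] [ 0.00874788 -0.03416171 -0.01979625] [0.03318635 0.03444792 0.01571695]
rim 4248 [ 3.38039792e-03 -7.34548712e-06 -1.05910176e-02] [ 0.02193916  0.02826098 -0.00780083]
```

View pics/w5c.png

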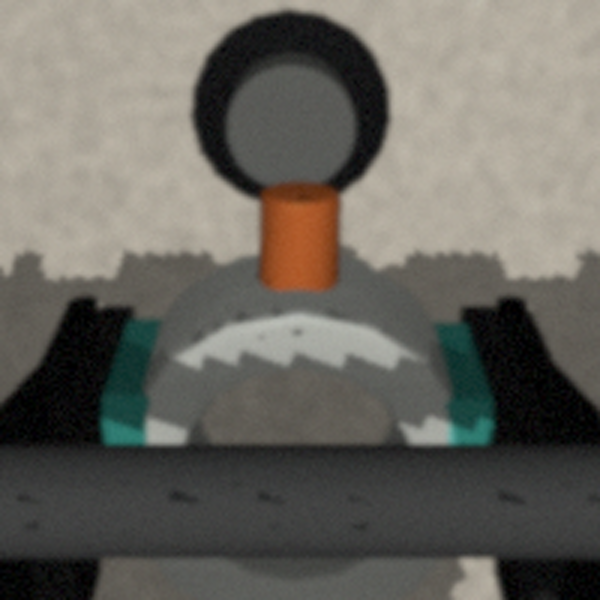

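The collar is held squarely (screw at crop 300,238; rim edges symmetric) with no offset from the TCP. Carry it over the spindle.

Request:
{"op": "send_rows", "data": {
  "targets": "22 -16 0 0 0 8 40;46 -33 0 0 0 16 40;70 -50 0 0 0 24 40;94 -68 0 0 0 32 40;118 -85 0 0 0 40 40;142 -102 0 0 0 48 40;166 -120 0 0 0 56 40;190 -137 0 0 0 64 40;212 -153 0 0 0 72 40;232 -168 0 0 0 80 40;248 -179 0 0 0 88 40;257 -186 0 0 0 90.7 40;257 -186 0 0 0 90.7 40;257 -186 0 0 0 90.7 40;257 -186 0 0 0 90.7 40"
}}

```text
t: 14.8
position: [0.5814, 0.0042, 0.1888]
ee_rot: [0.001, 0.81, -0.586, -0.001]
wrist_force: [-0.0, -0.2, -0.7]
finger_gap: 0.0472
grip_force: 25.0
```

```bash
python3 - <<'E'
from h import *
s=get_state();print(s["t"],s["position"],s["finger_gap"],s["wrist_force"],s["wrist_torque"]);plan([.5838,.004,.1132],-1.252,s)
E
```

```text
14.8 [0.58141414 0.00417942 0.18878857] 0.04715495885636312 [-0.0082822  -0.20138113 -0.69523254] [-0.02511523  0.10252023  0.00584165]
shift [ 0.9 -2.4 75.6] rot [0.11 0.02 0.01]
```

Request:
{"op": "send_rows", "data": {
  "targets": "1 -2.4 15 0.1 0 0 40;1 -2.4 32 0.1 0 0 40;1 -2.4 43 0.1 0 0 40;1 -2.4 46 0.1 0 0 40;1 -2.4 46 0.1 0 0 40;1 -2.4 46 0.1 0 0 40"
}}

```text
t: 15.4
position: [0.5853, 0.0046, 0.1444]
ee_rot: [-0.001, 0.811, -0.586, 0.001]
wrist_force: [-1.3, -0.2, -0.1]
finger_gap: 0.0467
grip_force: 25.0
```

```bash
python3 - <<'E'
from h import *
s=get_state();print(s["t"],s["position"],s["finger_gap"],s["wrist_force"],s["wrist_torque"]);plan([.5838,.004,.1132],-1.252,s)
E
```

```text
15.4 [0.58532097 0.00456624 0.14438479] 0.0467354848202707 [-1.29733882 -0.17708377 -0.08307513] [-8.66214160e-05  1.26228640e-01 -5.49778803e-02]
shift [ 0.   1.7 31.2] rot [-0.17 -0.02  0.03]
```

Request:
{"op": "send_rows", "data": {
  "targets": "0 0 0 0 0 0 40;0 0 0 0 0 0 40;0 0 0 0 0 0 40;0 0 0 0 0 0 40"
}}

```text
t: 15.8
position: [0.5849, 0.0047, 0.1439]
ee_rot: [-0.001, 0.81, -0.586, 0.001]
wrist_force: [-0.2, -0.4, -1.0]
finger_gap: 0.0466
grip_force: 25.0
```

```bash
python3 - <<'E'
from h import *
s=get_state();print(s["t"],s["position"],s["finger_gap"],s["wrist_force"],s["wrist_torque"]);plan([.5838,.004,.1132],-1.252,s)
im,d=get_image("wrist");P=cloud("wrist",d,s)
cv2.imwrite("pics/w6c.png",cv2.resize(im[180:380,220:420],None,fx=3,fy=3,interpolation=cv2.INTER_CUBIC))
for _ in range(3):
    s=get_state();get_image("top");print(s["position"])
E
```

```text
15.8 [0.58492813 0.00465211 0.14386725] 0.046619754557609534 [-0.24601813 -0.40578462 -1.02661316] [-0.00281002  0.15244276  0.00855427]
shift [ 0.3  1.3 30.7] rot [-0.12 -0.    0.02]
[0.58489979 0.00462798 0.14379521]
[0.58488496 0.0046294  0.1437251 ]
[0.58488172 0.00463627 0.1437217 ]
```

View pics/w6c.png

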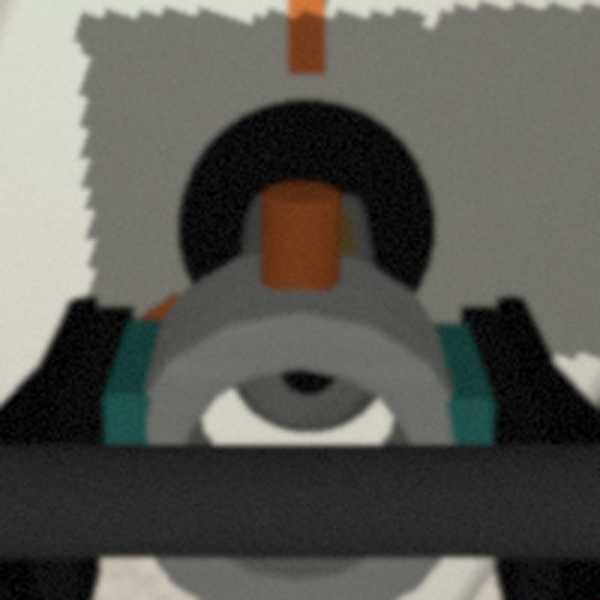

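Settled: the bore centre is at crop u≈299 and the spindle's at u≈308, i.e. 1.2 mm along tool y, which agrees with the pose. Correct, then descend slowly.

Request:
{"op": "send_rows", "data": {
  "targets": "0.2 0.6 0 -0.1 0 0 40;0.3 1.2 0 -0.1 0 0 40;0.3 1.2 0 -0.1 0 0 40;0.3 1.2 3 -0.1 0 0 40;0.3 1.2 6 -0.1 0 0 40;0.3 1.2 9 -0.1 0 0 40;0.3 1.2 12 -0.1 0 0 40;0.3 1.2 14 -0.1 0 0 40;0.3 1.2 14 -0.1 0 0 40;0.3 1.2 14 -0.1 0 0 40;0.3 1.2 14 -0.1 0 0 40;0.3 1.2 14 -0.1 0 0 40"
}}

```text
t: 17.2
position: [0.5839, 0.004, 0.1298]
ee_rot: [-0.0, 0.81, -0.586, 0.0]
wrist_force: [0.7, -0.4, -1.3]
finger_gap: 0.0469
grip_force: 25.0
```

```bash
python3 - <<'E'
from h import *
s=get_state();print(s["t"],s["position"],s["finger_gap"],s["wrist_force"],s["wrist_torque"]);plan([.5838,.004,.1132],-1.252,s)
E
```

```text
17.2 [0.58391908 0.00398675 0.12980769] 0.04688411813179988 [ 0.72618082 -0.39342528 -1.27574159] [-0.00520038  0.12020617  0.03904048]
shift [-0.1  0.1 16.6] rot [-0.02 -0.    0.01]
```

Request:
{"op": "send_rows", "data": {
  "targets": "-0.1 0.1 1.5 0 0 0 40;-0.1 0.1 3 0 0 0 40;-0.1 0.1 4.5 0 0 0 40;-0.1 0.1 6 0 0 0 40;-0.1 0.1 6 0 0 0 40;-0.1 0.1 6 0 0 0 40"
}}

```text
t: 17.8
position: [0.5837, 0.004, 0.1235]
ee_rot: [0.0, 0.81, -0.586, -0.0]
wrist_force: [0.0, 0.1, -1.0]
finger_gap: 0.047
grip_force: 25.0
```

Request:
{"op": "send_rows", "data": {
  "targets": "0 0 2 0 0 0 40;0 0 4 0 0 0 40;0 0 6 0 0 0 40;0 0 8 0 0 0 40;0 0 9.5 0 0 0 40;0 0 10.3 0 0 0 40;0 0 10.3 0 0 0 40;0 0 10.3 0 0 0 40;0 0 10.3 0 0 0 40;0 0 10.3 0 0 0 40"
}}

```text
t: 18.8
position: [0.5838, 0.004, 0.1135]
ee_rot: [-0.0, 0.81, -0.586, 0.0]
wrist_force: [0.3, 0.0, -0.5]
finger_gap: 0.0467
grip_force: 25.0
```

```bash
python3 - <<'E'
from h import *
import pickle
s=get_state();print(s["t"],s["position"],s["finger_gap"],s["wrist_force"],s["wrist_torque"]);plan([.5838,.004,.1132],-1.252,s)
im,d=get_image("wrist");P=cloud("wrist",d,s);pickle.dump((s,d),open("w7.pkl","wb"))
r=np.hypot(P[...,0]-.5838,P[...,1]-.004)
for n,m in(("end",(r<.008)&(P[...,2]>.11)&(d>0)),("rim",(r>.0155)&(r<.021)&(abs(P[...,2]-.125)<.006)&(d>0))):
    q=P[m];print(n,len(q),np.median(q[:,2]) if len(q) else 0)
q=P[(r>.0155)&(r<.021)&(abs(P[...,2]-.125)<.004)&(d>0)];print(np.linalg.lstsq(np.c_[q[:,:2]-q[:,:2].mean(0),np.ones(len(q))],q[:,2],rcond=None)[0])
cv2.imwrite("pics/w7c.png",cv2.resize(im[180:380,220:420],None,fx=3,fy=3,interpolation=cv2.INTER_CUBIC))
E
```

```text
18.8 [0.58376643 0.00402412 0.11345575] 0.04668797879626575 [ 0.32694693  0.00138185 -0.46676857] [-0.01340893  0.08964309  0.00497076]
shift [ 0.  -0.   0.3] rot [-0.01 -0.    0.01]
end 419 0.12256544022374388
rim 3104 0.12426745572586967
[8.38799144e-05 3.19578292e-03 1.24238172e-01]
```

View pics/w7c.png

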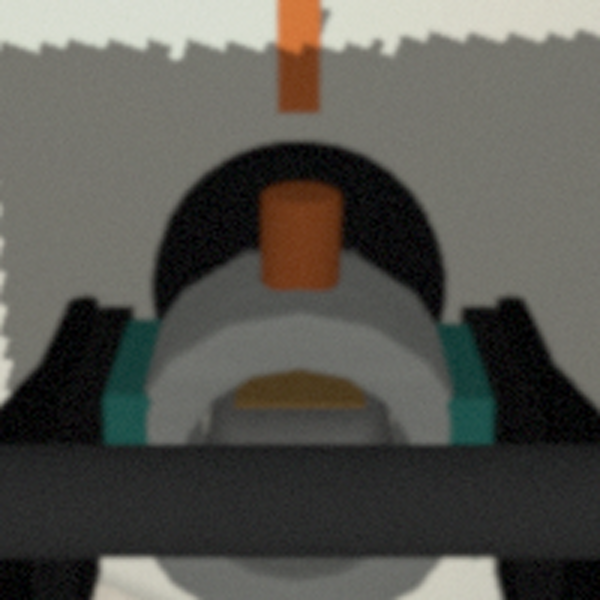

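```bash
python3 - <<'E'
from h import *
import pickle
s,d=pickle.load(open("w7.pkl","rb"));P=cloud("wrist",d,s);b=-1.252
A=(P[...,:2]-[.5838,.004])@[np.cos(b),np.sin(b)];B=(P[...,:2]-[.5838,.004])@[-np.sin(b),np.cos(b)]
for a in np.arange(-2,24,2):
    m=(abs(A*1000-a)<1)&(abs(B)<.006)&(P[...,2]>.09)&(P[...,2]<.14)&(d>0);print(a,m.sum(),np.median(P[m][:,2]).round(4) if m.any() else 0)
s,d=pickle.load(open("w3.pkl","rb"));P=cloud("wrist",d,s);m=(np.hypot(P[...,0]-.5838,P[...,1]-.004)<.004)&(d>0);print("w3 end",np.median(P[m][:,2]))
E
```

```text
-2 0 0
0 0 0
2 0 0
4 34 0.1238
6 269 0.1231
8 454 0.1177
10 0 0
12 1 0.1228
14 101 0.1241
16 182 0.1244
18 173 0.1243
20 386 0.1228
22 266 0.1178
w3 end 0.1246428672160172
```

Request:
{"op": "send_rows", "data": {
  "targets": "0 0 0.3 0 0 0 40;0 0 0.3 0 0 0 40;0 0 0.3 0 0 0 40;0 0 0.3 0 0 0 40;0 0 0.3 0 0 0 40"
}}

```text
t: 19.35
position: [0.5837, 0.004, 0.113]
ee_rot: [-0.0, 0.81, -0.586, -0.0]
wrist_force: [-0.0, 1.3, -0.4]
finger_gap: 0.0471
grip_force: 25.0
```

```bash
python3 - <<'E'
from h import *
s=get_state();print(s["t"],s["position"],s["ee_rot"],s["finger_gap"],s["wrist_force"])
if abs(s["position"][2]-.1132)<.0008: print(job_done())
E
```

```text
19.35 [0.58372326 0.00403399 0.11304984] [-1.03778472e-05  8.10445061e-01 -5.85814650e-01 -4.87304983e-06] 0.047062502177314364 [-0.0315362   1.25524196 -0.40518544]
the job is handed in; nothing more can be done
None
```

The job is handed in after 19.4 s: the spindle's flat faces the orange mark on the tray side, and the collar went on without force; the arm holds it level there, flush within about 0.2 mm by the arm's pose, its screw over the flat.

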